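Dock the board carrier and bolt it home

ROBOT

A 6-joint arm with a two-finger parallel gripper is mounted at the origin on the work surface. World frame = base frame: x ahead of the robot, y to its left, z up, the work surface at z = 0. Lengths are in mm, angles in rad, forces in N, time in s.
With the tool pointing down it reaches from about 250 to 725 mm from the base axis. Payload 4 kg.
Tool frame: the origin (TCP) lies at the very end of the fingers, on their centre line; the grasp point (between the pads) lies 19 mm behind it; z points along the fingers, y is the direction in which the jaws open and shut (so a half turn about z gives the same grasp; the last joint's range is limited). The gripper opens to 85 mm and grips with 20 to 120 N. Pads are 22 mm wide; open, the fingers measure 114 mm over their backs; the gripper's body (76 mm by 85 mm) begins 54 mm behind the grasp point. The pads swing forward as they close: fully open they stand 13 mm farther back than shut.
Start: joints at [-1.298, 0.241, 0.005, 1.335, 0, 1.571], TCP at [134.713, -481.51, 231.306] pointing down, gripper open.
Joint ranges: [-2.72, 2.72], [-1.05, 1.87], [-1.09, 1.28], [-1.99, 2.15], [-1.42, 1.44], [-3.14, 3.14]. Speed limits (rad/s): [2.79, 2.79, 3.14, 3.14, 3.14, 3.14].

INTERFACE

Orientations are given as a rotation vector (axis times angle).
In Python, from rig import robot gives the robot as it stands.
- The arm moves only by the tool jog_arm, never from a script. Its argument "increments" is a list of rows, each a list of 7 numbers: the shift along the world's x, y, z scaled (see below), then the turn, a rotation vector about the world's x, y, z scaled (see below), then the gripper's target within -1 to 1 (shut at 1, half-way at 0, fully open at -1). In form: [[dx, dy, dz, wx, wy, wz, claw], ...]. A call has 1 to 5 rows; each row shifts and turns the pose as measured when the row begins; what a row does not reach is not made up. The controller multiplies each number of a shift by 30 mm and each number of a turn by pi/2 rad. A row lasts 1/12 s, in which the tool goes at most 41.7 mm and 7.16 degrees, less where a joint would pass 70% of its speed; a pose out of reach is approached as far as the arm can. A call with a number of a shift or a turn outside -1 to 1 is refused whole. A call with a gripper value outside its range is refused whole. The fingers move at their own pace and stop on an object; "newtons" is the grip in N (left out, the last holds). Time passes only in rows, so rows that do not move let the fingers close. It gives the time, the measured TCP pose, the force and the opening at its end, in the units of the state.
- robot.observe(): the state, without advancing time (a new reading comes with each control period).
- robot.grab_frame(name): name is "scene" or "top" or "wrist"; returns a dict with "img" (384x512x3 uint8, red, green, blue), "fx", "fy", "cx", "cy" (pixels), "R" (3x3) and "t" (3): a world point X has camera coordinates R X + t. Camera axes: x right, y down, z forward; pixel columns grow to the right and rows downward; lengths in mm; the calibration is good to about 2 mm. The wrist camera is an equidistant fisheye: a pixel r from the principal point sees the ray r / f radians off the axis. A picture is of the moment at which its call begins. There is no depth.
- robot.hand_in(): hands the job in, once; it reports no verdict.
The state is a dict: "time_s": time; "qpos": joint angles; "dq": joint speeds; "effort": joint torques, N m; "ee_pos": TCP position; "tool_rot": TCP orientation; "wrist_force": force on the tool from outside, world axes, zero at the start; "moment": the same for the moment, N m; "grip_width": opening from 0.0 (shut) to 1.0 (fully open).
Only numpy, scipy, OpenCV 4.12 (cv2) and the standard library are available. Lean on these libraries where they do the work, as an engineer would, in place of code of your own. Each camera call takes 0.05 s, during which the arm holds its last target.

TASK

Push the board carrier straight in along the test dock until it sits against the back stop, then slide the dock's bolt across until its tip is fully home on the floor of the carrier's keeper and has pressed the carrier firmly against the side fence. Feel for both stops and do not ram either of them. Leave the bolt in the keeper, let go, and leave everything else on the bench where it lies.

Things in the scene. Friction and masses are not known exactly. Their poses are not given: they have to be found in the camera images.
- dock: Test dock: grey base plate 8 mm thick on the bench, reaching x -110..110, y -170..120 mm about the origin (at bench height). x: the way the carrier goes in; y: the way the bolt goes; z up. Rigid aluminium fence along x left of the carrier, 150 mm long, 38 mm high; it is adjustable and its setting is not measured: its inner face lies anywhere from y = 46 to 66 mm. Low right rail, face at y = -49, 16 mm high.
- stop_face (a point): Middle of the near face of the dock's back stop, a rigid aluminium bar across the far end, 96 mm wide (y), 40 mm high above the bench. The point is at x = 85 mm, y = 0 in the dock's frame, 28 mm above the bench; dock axes. Bring the carrier up to it slowly and press with no more than about 20 N.
- front_guide (a point): Top of the front one of two steel bolt guides on the dock's right, 37 mm above the bench, each 30 (x) by 12 (y) mm. This one is at x = 30, y = -73 mm in the dock's frame, the rear one at y = -161. The bolt slides in them; its knob travels between them.
- carrier_c (a point): Middle of the loose carrier, an aluminium tray 110 (x) by 90 (y) mm, 28 mm high, 0.25-0.5 kg, with a circuit board, a black tab on its near side, a steel keeper on its right. The point is 20 mm above its underside (28 above the bench); axes as the dock's. It lies on the dock drawn 25 to 55 mm out to -x and slides with 1 to 3 N. Fully in, it is at x = 30 mm in the dock's frame (within 2.5).
- tab (a point): Push tab of the carrier: upright black plate 8 (x) by 40 (y) by 40 mm, its top 54 mm above the bench. The point is at its centre in x and y, 10 mm below its top; its near face is 4 mm towards -x of it. It can be pushed with closed fingertips or pinched from above.
- keeper_floor (a point): Centre of the floor of the keeper, a steel pocket on the carrier's right edge that opens towards -y: 16 mm wide in x, 20 mm deep along y, open above but for a 9 mm bridge over its mouth. On the bolt's axis height, 28 mm above the bench; axes as the carrier's. The bolt is fully home when its tip touches this floor.
- bolt (a joint): Bolt travel in m: 0 drawn back, grows towards +y of the dock, range ends at 0.061, starts at 0 to 0.008. It drags with 4 N and stays where left. Once on the keeper floor it slides the carrier over (1 to 3 N more) until that bears on the fence, at 0.038 to 0.058; there the push rises steeply. Press the carrier with 7 to 15 N (11 to 19 at the knob), never more.
- bolt_tip (a point): Foremost point of the bolt, a steel rod 10 mm thick with a tapered tip, on its axis, 28 mm above the bench. At bolt travel j it lies at x = 30, y = -62 + 1000 j mm in the dock's frame.
- bolt_knob (a point): Upright round steel knob on the bolt, 14 mm across, to be pushed or pinched from above. The point is on the knob's axis, 55 mm above the bench; its top is 70 mm above the bench and it is clear from 40 mm up. It stands 82 mm behind the tip (towards -y).
Mind the look-alikes: they are no part of the job. Of the things that look like the part that bears carrier_c, the smaller one is meant.

How it is judged (in metres and radians):
On the way, in this order (a step that is already met when the one before it is completed fails the run):
1. the carrier is in against the back stop (within 2.5 mm) (x of carrier_c in the frame of dock between 0.0275 and 0.0325 m and angle between the x axis of carrier_c and the x axis of dock, either way round below 0.04 rad), for 0.2 s.
2. the bolt's tip is on the keeper floor (within 2 mm) and presses the carrier against the fence with 7 N or more (all of step 1 and y of bolt_tip in the frame of keeper_floor between -0.002 and 0.002 m and x of bolt_tip in the frame of keeper_floor between -0.005 and 0.005 m and contact force between bolt and carrier above 7 N), for 0.1 s.
At the end, for the whole second after the job is handed in: The carrier rests against the back stop (within 2.5 mm of fully in, square within 0.04 rad), the bolt's tip is on the keeper floor (within 2 mm), both at rest and let go (all of step 1 and y of bolt_tip in the frame of keeper_floor between -0.002 and 0.002 m and x of bolt_tip in the frame of keeper_floor between -0.005 and 0.005 m and linear speed of carrier below 0.01 m/s and velocity of joint bolt between -0.01 and 0.01 m/s); the robot touches nothing.
It fails at once if the bolt presses on the carrier with more than 15 N (contact force between bolt and carrier above 15 N).
It fails at once if the carrier is rammed or pressed against the dock with more than 35 N (contact force between carrier and dock above 35 N).
It fails at once if a bystander on the bench or dock is moved by more than 15 mm (distance of any of spool, standoff, coin_cell, cutters, probe, driver, screw_tray, spare_board from where it was at the start of the episode above 0.015 m).
It also fails if it takes over 72 s, if anything falls off the work surface, if the arm or the gripper's body presses on something with over 40 N, if the wrist force passes 120 N, or if a joint passes its speed limit or range.

## Working session

There is one attempt and no reset: what is moved stays moved. The work goes in short steps, Python scripts to look and compute and a tool call to move; the robot and the scene stay as the last step left them, time stands still between calls to the robot, and variables do not carry over. Pictures are saved under pics/ and viewed, and the job is handed in when it is done.

Besides the shell and the picture viewer there is one more tool, called after "Call:" by a JSON object that holds its "method" and its "body", one argument or row to a line. jog_arm: Moves the arm, as the interface text tells. Shifts and turns lie within -1 to 1; 1 stands for 30 mm of shift or pi/2 rad of turn. Its arguments: {"type":"object","properties":{"increments":{"type":"array","items":{"type":"array","items":{"type":"number"}}},"newtons":{"type":"number"}},"required":["increments"]}

```bash
mkdir -p pics; ls; python3 - <<'E'
from rig import robot
import cv2
s=robot.observe(); print(s)
for n in ["scene","top","wrist"]:
    f=robot.grab_frame(n); cv2.imwrite(f"pics/{n}0.png",f["img"][:,:,::-1])
    print(n,f["fx"],f["fy"],f["cx"],f["cy"],f["R"],f["t"])
    import pickle; pickle.dump(f,open(f"pics/{n}0.pkl","wb"))
E
```

```text
pics
{'time_s': 0.0, 'qpos': array([-1.29799420e+00,  2.41430585e-01,  3.73434011e-03,  1.33518660e+00,
       -3.70781807e-05,  1.57079280e+00]), 'dq': array([ 0.0001599 ,  0.00049611, -0.00194659, -0.00084134,  0.00031717,
        0.00114792]), 'effort': array([-1.54068384e-03, -3.72315073e+01,  2.52410513e+01,  1.70477154e-02,
       -1.38930482e-04, -2.67469920e-05]), 'ee_pos': array([ 134.53700591, -480.91364314,  230.40801347]), 'tool_rot': array([-3.11036914e+00, -4.26914177e-01,  5.03033431e-04]), 'wrist_force': array([-0.19761526,  0.15033922,  0.0292342 ]), 'moment': array([-0.01563333,  0.01607909, -0.02506167]), 'grip_width': 0.9984168305971879}
scene 355.5537231213841 355.5537231213841 263.19031843829146 189.93246077699672 [[ 0.02827426  0.99957172  0.00754609]
 [ 0.82684644 -0.019145   -0.56210179]
 [-0.56171659  0.02213247 -0.82703363]] [  -8.70016096 -405.27929145 1006.38488379]
top 406.2643615733923 406.2643615733923 256.5980263622449 187.4204120972674 [[-0.00993798 -0.99989947 -0.0101138 ]
 [-0.98557476  0.01150348 -0.16884921]
 [ 0.16894858  0.00828989 -0.98559   ]] [-15.90726752 507.00317987 618.57288312]
wrist 297.3186396354542 297.3186396354542 255.9367818887266 188.56908443283493 [[ 0.27023978 -0.96278901 -0.00278985]
 [-0.92779365 -0.26118912  0.2664192 ]
 [-0.25723415 -0.06940866 -0.96385322]] [-499.23035074  -35.06280207  378.17220919]
```

View pics/top0.png

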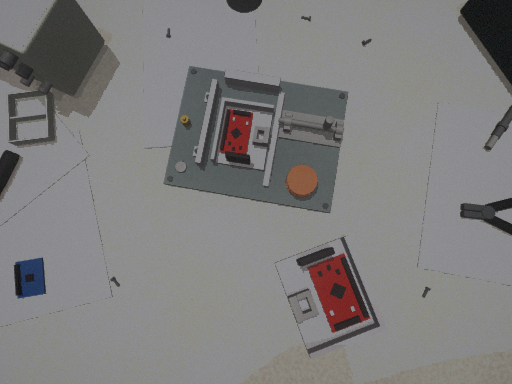

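View pics/scene0.png

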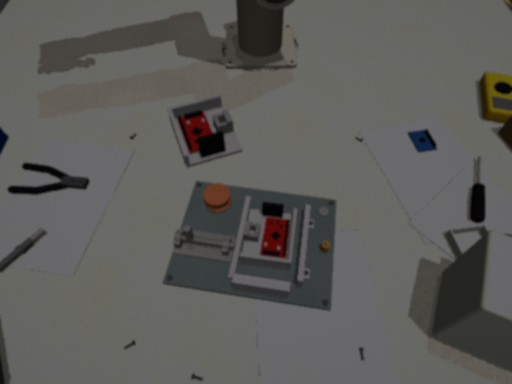

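View pics/wrist0.png

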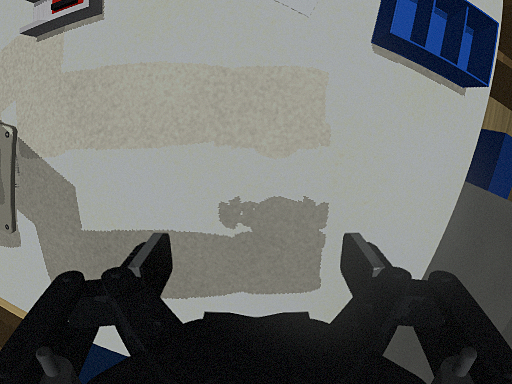

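```bash
python3 - <<'E'
import cv2
a=cv2.imread("pics/top0.png")[55:225,155:360]; cv2.imwrite("pics/top0c.png",cv2.resize(a,None,fx=3.5,fy=3.5,interpolation=cv2.INTER_CUBIC))
a=cv2.imread("pics/scene0.png")[170:315,155:350]; cv2.imwrite("pics/scene0c.png",cv2.resize(a,None,fx=4,fy=4,interpolation=cv2.INTER_CUBIC))
E
```

```text
(no output)
```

View pics/top0c.png

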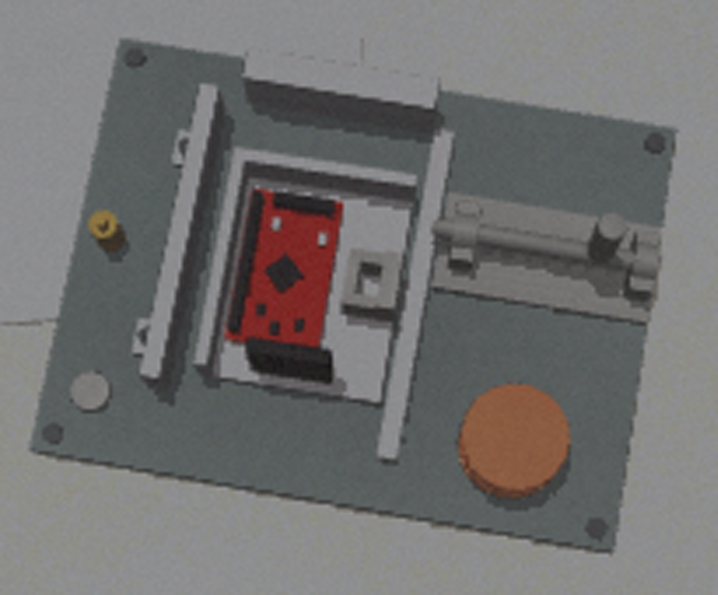

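View pics/scene0c.png

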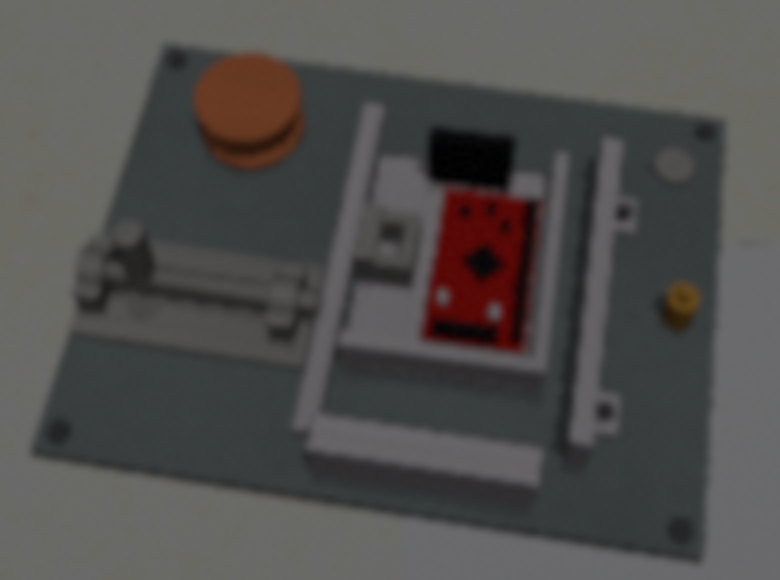

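```bash
cat > h.py <<'E'
import numpy as np, pickle, cv2
def ray(f,u,v,z):
    R=np.array(f["R"]);t=np.array(f["t"]);d=R.T@np.array([(u-f["cx"])/f["fx"],(v-f["cy"])/f["fy"],1]);c=-R.T@t
    return c+d*(z-c[2])/d[2]
def rigid(A,B): # A dock pts -> B world
    A=np.array(A,float);B=np.array(B,float);a=A-A.mean(0);b=B-B.mean(0)
    th=np.arctan2((a[:,0]*b[:,1]-a[:,1]*b[:,0]).sum(),(a*b).sum())
    M=np.array([[np.cos(th),-np.sin(th)],[np.sin(th),np.cos(th)]]);return th,M,B.mean(0)-M@A.mean(0),(A@M.T+B.mean(0)-M@A.mean(0))-B
E
python3 - <<'E'
from h import *
D=[(110,120),(110,-170),(-110,-170),(-110,120)]
for n,off,s,pts in [("top",(155,55),3.5,[(120,38),(677,130),(612,550),(31,450)]),("scene",(155,170),4,[(700,560),(36,455),(167,43),(722,121)])]:
    f=pickle.load(open(f"pics/{n}0.pkl","rb"))
    pr=lambda p,z: ray(f,(p[0]+.5)/s+off[0]-.5,(p[1]+.5)/s+off[1]-.5,z)
    W=[pr(p,8)[:2] for p in pts]
    th,M,o,e=rigid(D,W); print(n,th,o,e.round(1).tolist())
    inv=lambda p,z:(M.T@(pr(p,z)[:2]-o)).round(1)
    if n=="top":
        L=dict(knobtop=((612,224),70),tabtopL=((247,343),54),tabtopR=((333,352),54),stopL=((246,81),40),stopR=((436,107),40),fenceinA=((217,92),38),fenceinB=((157,378),38),wallL=((231,150),28),wallR=((416,180),28),pl=((385,404),8),spool=((515,438),25),farleftwall=((197,365),28))
    else: L=dict(knobtop=((130,228),70),tabtopL=((515,137),54),tabtopR=((432,128),54),boltTip=((318,300),28),stopL=((541,480),40),fenceinA=((572,440),38))
    for k,(p,z) in L.items(): print(k,inv(p,z),pr(p,z)[:2].round(1))
E
```

```text
top -0.18642062799763565 [608.09890437   1.64898499] [[0.0, -0.1], [0.7, 0.2], [-1.0, -0.7], [0.2, 0.7]]
knobtop [  30.8 -138. ] [ 612.8 -139.7]
tabtopL [-49.5  18.5] [562.9  29. ]
tabtopR [-46.8 -21.6] [558.1 -10.9]
stopL [83.8 45.8] [698.9  31.1]
stopR [ 86.4 -48.2] [684.1 -61.8]
fenceinA [76.6 59.1] [694.3  45.5]
fenceinB [-69.8  59.5] [550.5  73.1]
wallL [52.1 48.3] [668.2  39.5]
wallR [ 52.4 -44.5] [651.4 -51.8]
pl [-57.1 -48.4] [543.1 -35.3]
spool [ -66.3 -113. ] [522.  -97.1]
farleftwall [-58.1  43.7] [559.1  55.4]
scene -0.18503666912543956 [608.06588114   2.25773742] [[1.1, 2.3], [-0.6, -3.2], [0.2, -2.1], [-0.7, 3.1]]
knobtop [  27.5 -137.7] [ 609.8 -138.1]
tabtopL [-53.9  17.5] [558.3  29.3]
tabtopR [-52.6 -20.7] [552.6  -8.4]
boltTip [ 28.4 -58.8] [625.1 -60.8]
stopL [97.4 47.8] [712.6  31.3]
fenceinA [78.1 58.6] [695.6  45.4]
```

Call:
{"method": "jog_arm", "body": {
  "increments": [
    [0.76,0.97,0,0,0,-0.02,1],
    [0.76,0.97,0,0,0,-0.02,1],
    [0.76,0.97,0,0,0,-0.02,1],
    [0.76,0.97,0,0,0,-0.02,1],
    [0.76,0.97,0,0,0,-0.02,1]
  ],
  "newtons": 30
}}

```text
time_s: 0.57
ee_pos: [247.1, -335.1, 227.7]
tool_rot: [-3.135, -0.147, 0.004]
wrist_force: [1.2, -0.0, -1.1]
grip_width: 0.3
```

Call:
{"method": "jog_arm", "body": {
  "increments": [
    [0.76,0.97,0,0,0,-0.02,1],
    [0.76,0.97,0,0,0,-0.02,1],
    [0.76,0.97,0,0,0,-0.02,1],
    [0.76,0.97,0,0,0,-0.02,1],
    [0.76,0.97,0,0,0,-0.02,1]
  ]
}}

```text
time_s: 0.98
ee_pos: [363.6, -181.2, 227.0]
tool_rot: [-3.136, 0.117, 0.004]
wrist_force: [1.3, -1.6, -0.7]
grip_width: 0.004
```

Call:
{"method": "jog_arm", "body": {
  "increments": [
    [0.76,0.97,0,0,0,0,1],
    [0.76,0.97,0,0,0,0,1],
    [0.76,0.97,0,0,0,0,1],
    [0.6,0.9,0,0,0,0,1],
    [0,0,0,0,0,0,1]
  ]
}}

```text
time_s: 1.4
ee_pos: [455.7, -55.0, 226.3]
tool_rot: [-3.135, 0.106, 0.002]
wrist_force: [-0.7, -0.8, -0.4]
grip_width: -0.003
```

Call:
{"method": "jog_arm", "body": {
  "increments": [
    [0.75,0.8,0,0,0,-0.03,1],
    [0.75,0.8,0,0,0,-0.03,1],
    [0.7,0.7,0,0,0,-0.02,1],
    [0,0,-0.8,0,0,0,1],
    [0,0,0,0,0,0,1]
  ]
}}

```text
time_s: 1.82
ee_pos: [516.9, -39.6, 200.2]
tool_rot: [-3.085, 0.161, 0.005]
wrist_force: [-0.8, 0.5, -0.8]
grip_width: -0.002
```

```bash
cat >> h.py <<'E'
TH=-0.186; O=np.array([608.1,1.9]); MM=np.array([[np.cos(TH),-np.sin(TH)],[np.sin(TH),np.cos(TH)]])
def st(robot):
    from scipy.spatial.transform import Rotation as Ro
    s=robot.observe();p=s["ee_pos"];R=Ro.from_rotvec(s["tool_rot"]).as_matrix()
    print("t",s["time_s"],"tcp",p.round(1),"dock",(MM.T@(p[:2]-O)).round(1),"yawerr",round(np.arctan2(R[1,0],R[0,0])-TH,4),"zax",R[:,2].round(3),"F dock",(MM.T@s["wrist_force"][:2]).round(1),s["wrist_force"][2].round(1))
E
python3 - <<'E'
from rig import robot
from h import *
st(robot)
f=robot.grab_frame("wrist"); cv2.imwrite("pics/w1.png",f["img"][:,:,::-1])
E
```

```text
t 1.8167 tcp [516.9 -39.6 200.2] dock [-81.9 -57.6] yawerr 0.0816 zax [-0.     0.053 -0.999] F dock [-0.9  0.3] -0.8
```

View pics/w1.png

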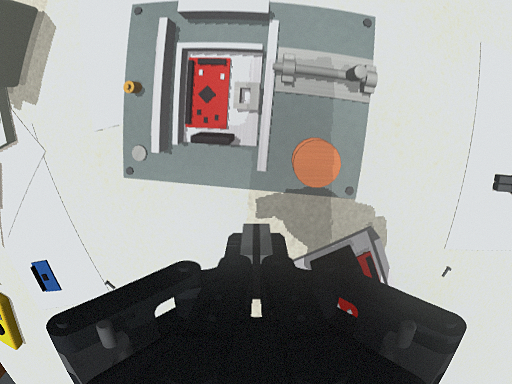

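```bash
python3 - <<'E'
from rig import robot
s=robot.observe(); print(s)
E
```

```text
{'time_s': 1.8667, 'qpos': array([-1.07238680e-01,  2.94434414e-01,  1.78032291e-03,  1.27906370e+00,
        5.25610752e-02,  3.13896806e+00]), 'dq': array([-0.00061031, -0.04257235,  0.04450933,  0.02416057,  0.00209764,
        0.0023463 ]), 'effort': array([ 1.21100047e-01, -3.75525284e+01,  2.27195317e+01,  1.03371309e-01,
        1.59798316e-01, -3.79757097e-03]), 'ee_pos': array([518.568764  , -39.78772363, 203.03396133]), 'tool_rot': array([-3.08483193e+00,  1.61543215e-01, -3.03716969e-03]), 'wrist_force': array([ 1.05721766, -0.38706488,  1.67989711]), 'moment': array([-0.08392448,  0.01271108,  0.03104264]), 'grip_width': 0.0027150054904115746}
```

Call:
{"method": "jog_arm", "body": {
  "increments": [
    [0,0,0.2,-0.034,0,0.06,1],
    [0,0.2,0.2,0,0,0.07,1],
    [0,0.3,0,0,0,0.07,1],
    [0,0.3,0,0,0,0.07,1],
    [0,0.3,0,0,0,0.07,1]
  ]
}}

```text
time_s: 2.28
ee_pos: [516.5, -10.0, 219.9]
tool_rot: [3.058, 0.694, 0.005]
wrist_force: [0.4, -0.4, -0.7]
grip_width: 0.002
```

Call:
{"method": "jog_arm", "body": {
  "increments": [
    [0,0.2,0,0,0,0.075,1],
    [0,0.2,0,0,0,0.075,1],
    [0,0.2,0,0,0,0.075,1],
    [0,0,0,0,0,0.075,1],
    [0,0,0,0,0,0.075,1]
  ]
}}

```text
time_s: 2.7
ee_pos: [515.0, 8.3, 227.5]
tool_rot: [2.701, 1.592, 0.017]
wrist_force: [0.3, -0.4, 0.3]
grip_width: -0.001
```

Call:
{"method": "jog_arm", "body": {
  "increments": [
    [0,0.1,0,0,0,0.075,1],
    [0,0.1,0,0,0,0.075,1],
    [0,0.1,0,0,0,0.075,1],
    [0,0,0,0,0,0.075,1],
    [0,0,0,0,0,0.075,1]
  ]
}}

```text
time_s: 3.12
ee_pos: [513.3, 15.5, 235.0]
tool_rot: [2.089, 2.337, 0.026]
wrist_force: [0.2, -0.1, 0.2]
grip_width: -0.004
```

Call:
{"method": "jog_arm", "body": {
  "increments": [
    [0,0,0,0,0,0.075,1],
    [0,0,0,0,0,0.075,1],
    [0,0,0,0,0,0.075,1],
    [0,0,0,0,0,0.075,1],
    [0,0,0,0,0,0.075,1]
  ]
}}

```text
time_s: 3.53
ee_pos: [511.4, 13.1, 242.6]
tool_rot: [1.281, 2.861, 0.033]
wrist_force: [-0.2, 0.5, -0.8]
grip_width: 0.003
```

```bash
python3 - <<'E'
from rig import robot
from h import *
st(robot);print(robot.observe()["qpos"])
E
```

```text
t 3.5333 tcp [511.4  13.1 242.6] dock [-97.1  -6.9] yawerr 2.4857 zax [ 0.015  0.017 -1.   ] F dock [-0.3  0.5] -0.8
[0.01575062 0.2469602  0.04262995 1.35137479 0.01648632 0.85779896]
```

Call:
{"method": "jog_arm", "body": {
  "increments": [
    [0,0.1,-0.5,-0.006,0.005,0.075,1],
    [0,0.1,-0.8,-0.005,0.005,0.075,1],
    [0,0,-0.8,0,0,0.075,1],
    [0,0,-0.8,0,0,0.075,1],
    [0,0,-0.8,0,0,0.06,1]
  ]
}}

```text
time_s: 3.95
ee_pos: [516.0, 16.7, 142.9]
tool_rot: [0.389, 3.099, 0.012]
wrist_force: [0.1, -0.2, -0.4]
grip_width: -0.003
```

```bash
python3 - <<'E'
from rig import robot
from h import *
st(robot);print(robot.observe()["qpos"])
f=robot.grab_frame("top"); pickle.dump(f,open("pics/t2.pkl","wb"));cv2.imwrite("pics/t2.png",cv2.resize(f["img"][40:230,140:370,::-1],None,fx=3,fy=3,interpolation=cv2.INTER_CUBIC))
f=robot.grab_frame("scene"); cv2.imwrite("pics/s2.png",cv2.resize(f["img"][140:315,155:350,::-1],None,fx=3,fy=3,interpolation=cv2.INTER_CUBIC))
E
```

```text
t 3.95 tcp [516.   16.7 142.9] dock [-93.3  -2.5] yawerr 3.0779 zax [ 0.019  0.005 -1.   ] F dock [ 0.1 -0.2] -0.4
[ 0.02943567  0.31342171 -0.1344149   1.10353348  0.00486488  0.27908497]
```

View pics/t2.png

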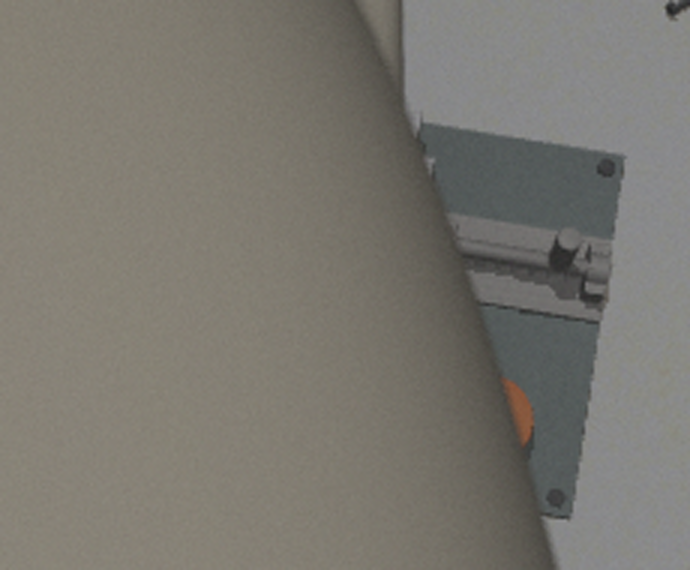

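View pics/s2.png

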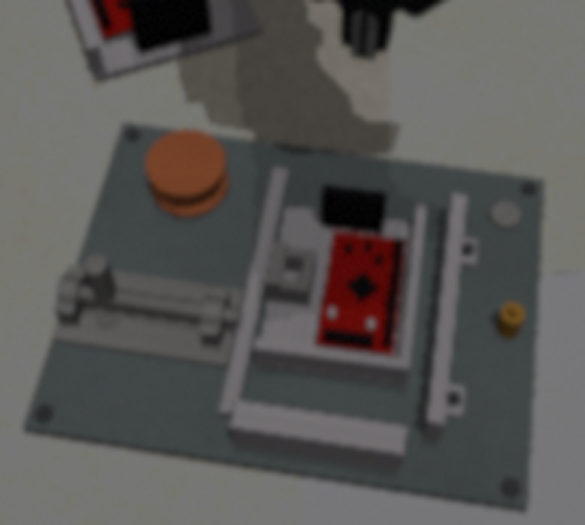

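Call:
{"method": "jog_arm", "body": {
  "increments": [
    [0,0,-0.7,0,0.006,0.02,1],
    [0,0,-0.8,0,0.006,0.02,1],
    [0,0,-0.8,0,0,0,1],
    [0,0,-0.6,0,0,0,1],
    [0,0,-0.3,0,0,0,1]
  ]
}}

```text
time_s: 4.47
ee_pos: [519.4, 15.0, 53.8]
tool_rot: [0.324, 3.117, 0.01]
wrist_force: [-0.2, 0.3, -0.8]
grip_width: -0.003
```

```bash
python3 - <<'E'
from rig import robot
from h import *
st(robot)
f=robot.grab_frame("scene"); cv2.imwrite("pics/s3.png",cv2.resize(f["img"][140:315,155:350,::-1],None,fx=3,fy=3,interpolation=cv2.INTER_CUBIC))
E
```

```text
t 4.4667 tcp [519.4  15.   53.8] dock [-89.6  -3.6] yawerr 3.1204 zax [ 0.008  0.005 -1.   ] F dock [-0.2  0.2] -0.8
```

View pics/s3.png

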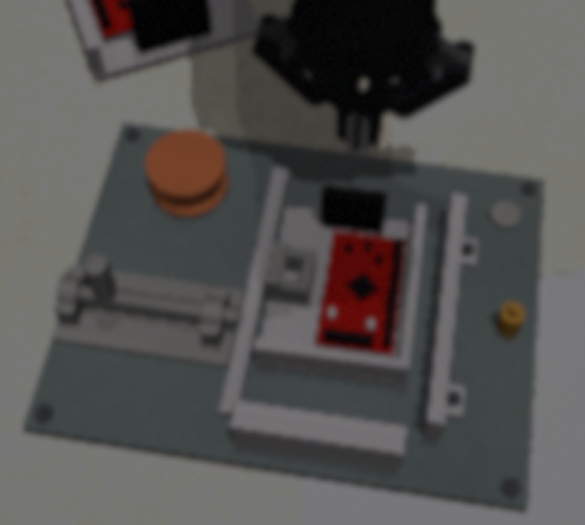

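Call:
{"method": "jog_arm", "body": {
  "increments": [
    [0,0.1,-0.4,0,0.003,0.006,1],
    [0,0.1,-0.35,0,0,0.006,1],
    [0.13,-0.025,-0.1,0,0,0,1],
    [0.13,-0.025,0,0,0,0,1],
    [0,0,0,0,0,0,1]
  ]
}}

```text
time_s: 4.93
ee_pos: [531.1, 19.8, 30.6]
tool_rot: [0.297, 3.119, 0.01]
wrist_force: [-0.1, 0.1, 1.1]
grip_width: 0.0
```

```bash
python3 - <<'E'
from rig import robot
from h import *
st(robot)
E
```

```text
t 4.9333 tcp [531.1  19.8  30.6] dock [-79.    3.4] yawerr 3.1376 zax [ 0.009  0.006 -1.   ] F dock [-0.1  0. ] 1.1
```

Call:
{"method": "jog_arm", "body": {
  "increments": [
    [0.05,-0.13,0,0,0,0,1],
    [0.13,-0.025,0,0,0,0,1],
    [0.08,-0.015,0,0,0,0,1],
    [0.06,-0.01,0,0,0,0,1],
    [0,0,0,0,0,0,1]
  ]
}}

```text
time_s: 5.35
ee_pos: [543.6, 13.7, 32.6]
tool_rot: [0.298, 3.116, 0.011]
wrist_force: [-0.4, 0.7, -0.0]
grip_width: -0.001
```

```bash
python3 - <<'E'
from rig import robot
from h import *
st(robot)
E
```

```text
t 5.35 tcp [543.6  13.7  32.6] dock [-65.6  -0.3] yawerr 3.1369 zax [ 0.012  0.006 -1.   ] F dock [-0.5  0.6] -0.0
```

Call:
{"method": "jog_arm", "body": {
  "increments": [
    [0.06,-0.011,-0.03,0,0,0,1],
    [0.06,-0.011,0,0,0,0,1],
    [0.06,-0.011,0,0,0,0,1],
    [0.06,-0.011,0,0,0,0,1],
    [0.06,-0.011,0,0,0,0,1]
  ]
}}

```text
time_s: 5.77
ee_pos: [548.2, 12.9, 31.1]
tool_rot: [0.298, 3.125, 0.012]
wrist_force: [-4.2, 0.3, 2.6]
grip_width: -0.0
```

```bash
python3 - <<'E'
from rig import robot
from h import *
st(robot)
f=robot.grab_frame("scene"); cv2.imwrite("pics/s4.png",cv2.resize(f["img"][140:315,155:350,::-1],None,fx=3,fy=3,interpolation=cv2.INTER_CUBIC))
E
```

```text
t 5.7667 tcp [548.2  12.9  31.1] dock [-60.9  -0.3] yawerr 3.1378 zax [ 0.003  0.008 -1.   ] F dock [-4.1 -0.4] 2.6
```

View pics/s4.png

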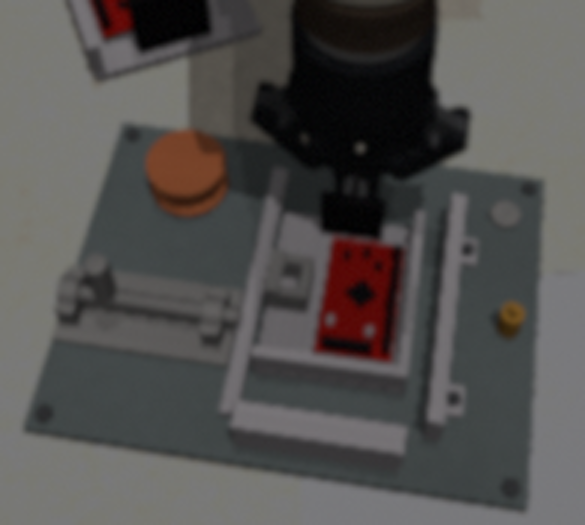

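Call:
{"method": "jog_arm", "body": {
  "increments": [
    [0.09,-0.017,0,0,0,0,1],
    [0.09,-0.017,0,0,0,0,1],
    [0.09,-0.017,0,0,0,0,1],
    [0.09,-0.017,0,0,0,0,1],
    [0.09,-0.017,0,0,0,0,1]
  ]
}}

```text
time_s: 6.23
ee_pos: [562.8, 10.1, 31.0]
tool_rot: [0.297, 3.126, 0.012]
wrist_force: [-4.3, 0.4, 1.9]
grip_width: -0.0
```

Call:
{"method": "jog_arm", "body": {
  "increments": [
    [0.09,-0.017,0,0,0,0,1],
    [0.09,-0.017,0,0,0,0,1],
    [0.06,-0.011,0,0,0,0,1],
    [0.06,-0.011,0,0,0,0,1],
    [0.06,-0.011,0,0,0,0,1]
  ]
}}

```text
time_s: 6.65
ee_pos: [575.4, 7.6, 31.0]
tool_rot: [0.298, 3.125, 0.012]
wrist_force: [-3.3, 0.4, 3.0]
grip_width: -0.0
```

```bash
python3 - <<'E'
from rig import robot
from h import *
st(robot)
f=robot.grab_frame("scene"); cv2.imwrite("pics/s5.png",cv2.resize(f["img"][140:315,155:350,::-1],None,fx=3,fy=3,interpolation=cv2.INTER_CUBIC))
E
```

```text
t 6.65 tcp [575.4   7.6  31. ] dock [-33.2  -0.4] yawerr 3.1375 zax [ 0.003  0.007 -1.   ] F dock [-3.3 -0.2] 3.0
```

View pics/s5.png

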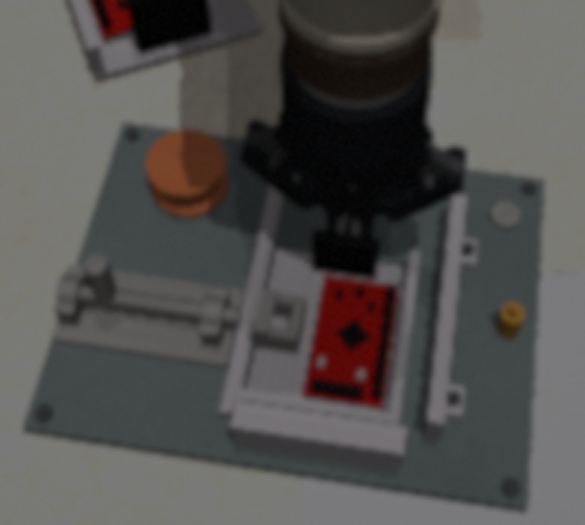

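Call:
{"method": "jog_arm", "body": {
  "increments": [
    [0.04,-0.007,0,0,0,0,1],
    [0.04,-0.007,0,0,0,0,1],
    [0.04,-0.007,0,0,0,0,1]
  ]
}}

```text
time_s: 6.95
ee_pos: [576.5, 7.3, 30.5]
tool_rot: [-0.298, -3.124, -0.012]
wrist_force: [-6.2, 1.4, 5.1]
grip_width: 0.002
```

Call:
{"method": "jog_arm", "body": {
  "increments": [
    [0.04,-0.007,0,0,0,0,1],
    [0.04,-0.007,0,0,0,0,1]
  ]
}}

```text
time_s: 7.12
ee_pos: [576.4, 7.4, 30.4]
tool_rot: [-0.296, -3.119, -0.013]
wrist_force: [-5.8, 1.4, 4.4]
grip_width: 0.001
```

Call:
{"method": "jog_arm", "body": {
  "increments": [
    [0.07,-0.013,0,0,0,0,1],
    [0.07,-0.013,0,0,0,0,1]
  ]
}}

```text
time_s: 7.28
ee_pos: [576.3, 7.3, 30.2]
tool_rot: [-0.295, -3.11, -0.014]
wrist_force: [-8.3, 2.2, 6.3]
grip_width: 0.0
```

Call:
{"method": "jog_arm", "body": {
  "increments": [
    [0.1,-0.019,0,0,0,0,1],
    [0.1,-0.019,0,0,0,0,1]
  ]
}}

```text
time_s: 7.45
ee_pos: [576.0, 7.4, 29.9]
tool_rot: [-0.292, -3.098, -0.016]
wrist_force: [-11.3, 2.9, 8.7]
grip_width: 0.004
```

```bash
python3 - <<'E'
from rig import robot
from h import *
st(robot)
f=robot.grab_frame("scene"); cv2.imwrite("pics/s6.png",cv2.resize(f["img"][165:315,155:350,::-1],None,fx=4,fy=4,interpolation=cv2.INTER_CUBIC))
st(robot)
E
```

```text
t 7.45 tcp [576.    7.4  29.9] dock [-32.5  -0.5] yawerr 3.1396 zax [-0.029  0.013 -1.   ] F dock [-11.6   0.7] 8.7
t 7.5 tcp [576.1   7.4  29.8] dock [-32.5  -0.5] yawerr 3.1396 zax [-0.029  0.013 -0.999] F dock [-10.5   0.1] 8.4
```

View pics/s6.png

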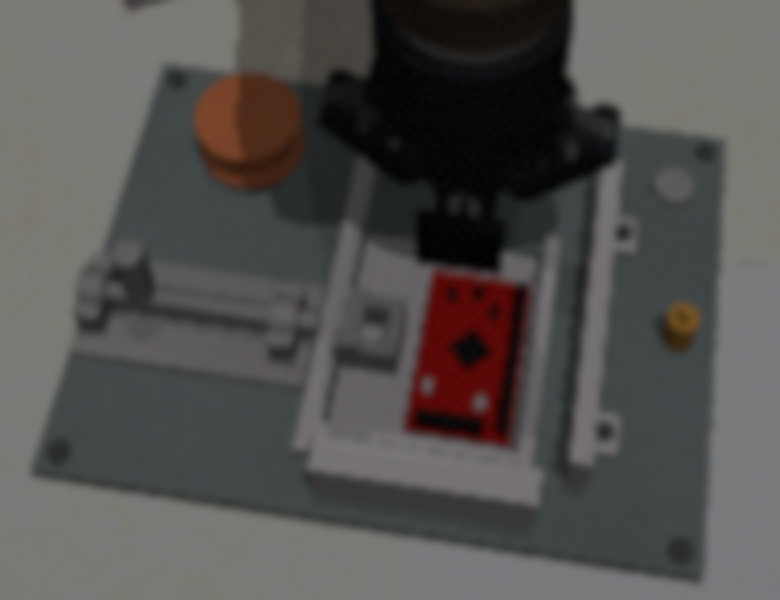

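Call:
{"method": "jog_arm", "body": {
  "increments": [
    [-0.15,0.028,0,0,0,0,1],
    [-0.3,0.055,0,0,0,0,1],
    [-0.3,0.055,0,-0.008,-0.01,0,1],
    [-0.1,0,0.6,0,-0.008,0,1],
    [0,0,0.9,0,0,0,1]
  ]
}}

```text
time_s: 7.92
ee_pos: [550.1, 10.6, 70.4]
tool_rot: [-0.296, -3.127, 0.004]
wrist_force: [0.0, -0.6, 0.0]
grip_width: -0.001
```

```bash
python3 - <<'E'
from rig import robot
from h import *
st(robot)
f=robot.grab_frame("scene"); cv2.imwrite("pics/s7.png",cv2.resize(f["img"][165:315,155:350,::-1],None,fx=4,fy=4,interpolation=cv2.INTER_CUBIC)); pickle.dump(f,open("pics/s7.pkl","wb"))
st(robot)
E
```

```text
t 7.9167 tcp [550.1  10.6  70.4] dock [-58.6  -2.2] yawerr 3.1386 zax [-0.    -0.003 -1.   ] F dock [ 0.2 -0.6] 0.0
t 7.9667 tcp [554.3  10.7  76.9] dock [-54.5  -1.3] yawerr 3.1386 zax [ 0.009 -0.002 -1.   ] F dock [0.6 0.2] 2.6
```

View pics/s7.png

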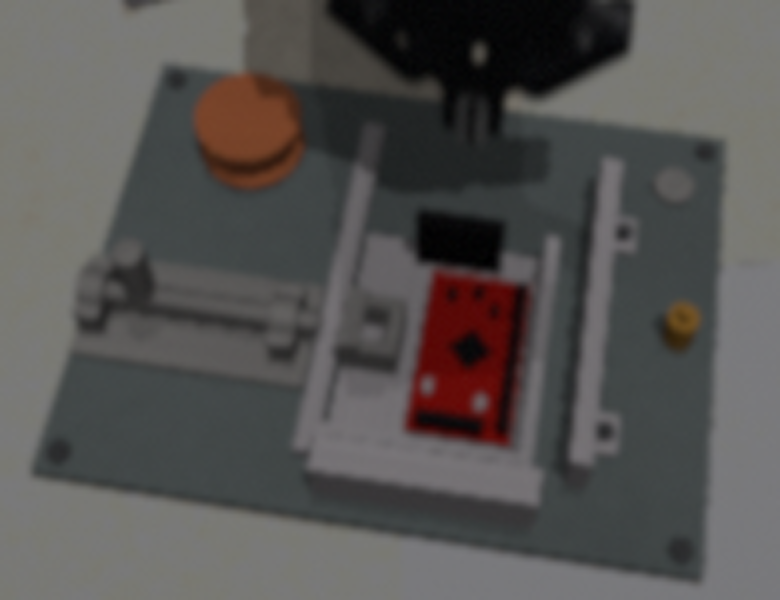

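Call:
{"method": "jog_arm", "body": {
  "increments": [
    [0,-0.2,0.8,0,0,0,1],
    [0.2,-0.7,0.5,0,0,0,1],
    [0.25,-0.9,0,0,0,0,1],
    [0.25,-0.9,0,0,0,0,1],
    [0.25,-0.9,0,0,0,0,1]
  ]
}}

```text
time_s: 8.38
ee_pos: [591.1, -96.6, 124.1]
tool_rot: [0.277, 3.098, -0.003]
wrist_force: [1.0, 0.5, -0.4]
grip_width: -0.001
```

```bash
python3 - <<'E'
from rig import robot
from h import *
st(robot)
E
```

```text
t 8.3833 tcp [591.1 -96.6 124.1] dock [  1.5 -99.9] yawerr 3.1495 zax [ 0.031 -0.005 -1.   ] F dock [0.9 0.7] -0.4
```

Call:
{"method": "jog_arm", "body": {
  "increments": [
    [0.15,-0.8,0,0,0.01,-0.003,1],
    [0.15,-0.8,0,0,0.01,-0.002,1],
    [0.1,-0.7,0,0,0,0,1],
    [0,-0.3,0,0,0,0,1],
    [0,0,0,0,0,0,1]
  ]
}}

```text
time_s: 8.8
ee_pos: [611.2, -186.9, 126.5]
tool_rot: [0.301, 3.11, -0.018]
wrist_force: [0.7, -0.2, -0.3]
grip_width: 0.002
```

```bash
python3 - <<'E'
from rig import robot
from h import *
st(robot)
f=robot.grab_frame("top"); pickle.dump(f,open("pics/t8.pkl","wb"));cv2.imwrite("pics/t8.png",cv2.resize(f["img"][55:225,155:360,::-1],None,fx=3.5,fy=3.5,interpolation=cv2.INTER_CUBIC))
f=robot.grab_frame("scene"); cv2.imwrite("pics/s8.png",cv2.resize(f["img"][165:315,155:350,::-1],None,fx=4,fy=4,interpolation=cv2.INTER_CUBIC))
E
```

```text
t 8.8 tcp [ 611.2 -186.9  126.5] dock [  38.  -184.9] yawerr 3.1345 zax [ 0.016 -0.013 -1.   ] F dock [ 0.7 -0.1] -0.3
```

View pics/t8.png

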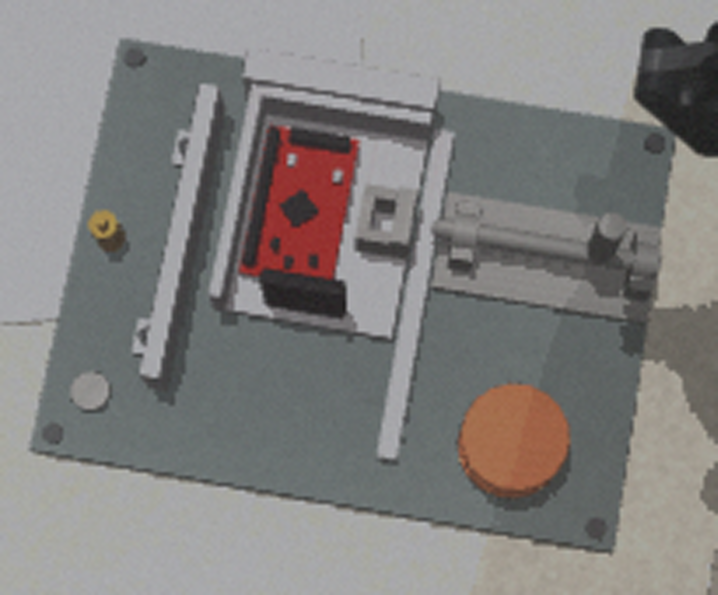

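View pics/s8.png

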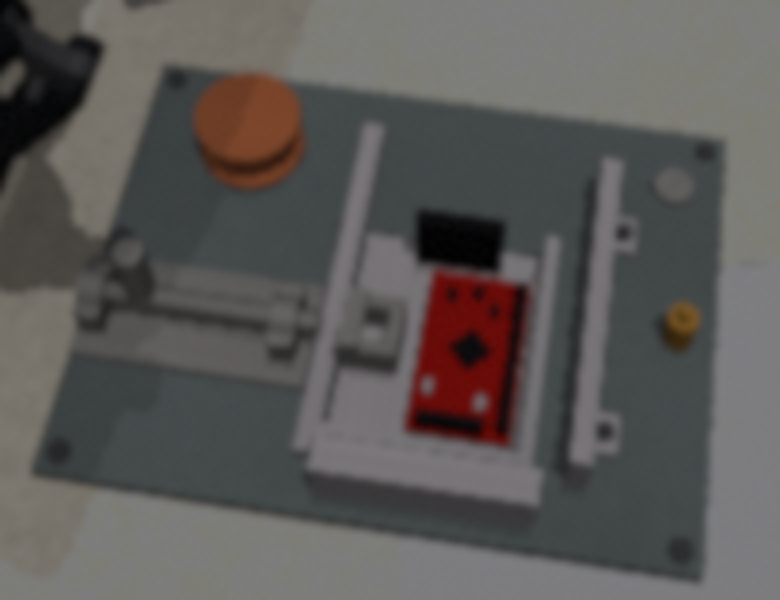

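Call:
{"method": "jog_arm", "body": {
  "increments": [
    [-0.15,0.03,-0.5,0.004,0.005,0.003,1],
    [-0.1,0.02,-0.6,0.004,0.005,0.002,1],
    [0,0,-0.6,0,0,0,1],
    [0,0,-0.4,0,0,0,1],
    [0,0,0,0,0,0,1]
  ]
}}

```text
time_s: 9.32
ee_pos: [603.9, -175.1, 63.8]
tool_rot: [0.273, 3.126, 0.004]
wrist_force: [-0.3, -1.0, -0.8]
grip_width: -0.005
```

```bash
python3 - <<'E'
from rig import robot
from h import *
st(robot)
E
```

```text
t 9.3167 tcp [ 603.9 -175.1   63.8] dock [  28.6 -174.7] yawerr 3.1535 zax [ 0.004  0.002 -1.   ] F dock [-0.1 -1. ] -0.8
```

Call:
{"method": "jog_arm", "body": {
  "increments": [
    [0.03,-0.02,-0.25,0,0,-0.005,1],
    [0.03,0,-0.2,0,0,-0.003,1],
    [0,0,0,0,0,0,1]
  ]
}}

```text
time_s: 9.57
ee_pos: [606.3, -172.1, 50.5]
tool_rot: [0.287, 3.124, 0.005]
wrist_force: [0.6, -0.1, -0.3]
grip_width: 0.002
```

```bash
python3 - <<'E'
from rig import robot
from h import *
st(robot)
f=robot.grab_frame("top");cv2.imwrite("pics/t9.png",cv2.resize(f["img"][55:225,205:410,::-1],None,fx=3.5,fy=3.5,interpolation=cv2.INTER_CUBIC))
f=robot.grab_frame("scene"); cv2.imwrite("pics/s9.png",cv2.resize(f["img"][165:315,125:320,::-1],None,fx=4,fy=4,interpolation=cv2.INTER_CUBIC))
st(robot)
E
```

```text
t 9.5667 tcp [ 606.3 -172.1   50.5] dock [  30.4 -171.3] yawerr 3.1444 zax [ 0.005  0.003 -1.   ] F dock [0.6 0. ] -0.3
t 9.6667 tcp [ 606.7 -172.6   51.6] dock [  30.9 -171.7] yawerr 3.1442 zax [ 0.006  0.002 -1.   ] F dock [ 0.2 -0.3] 0.1
```

View pics/t9.png

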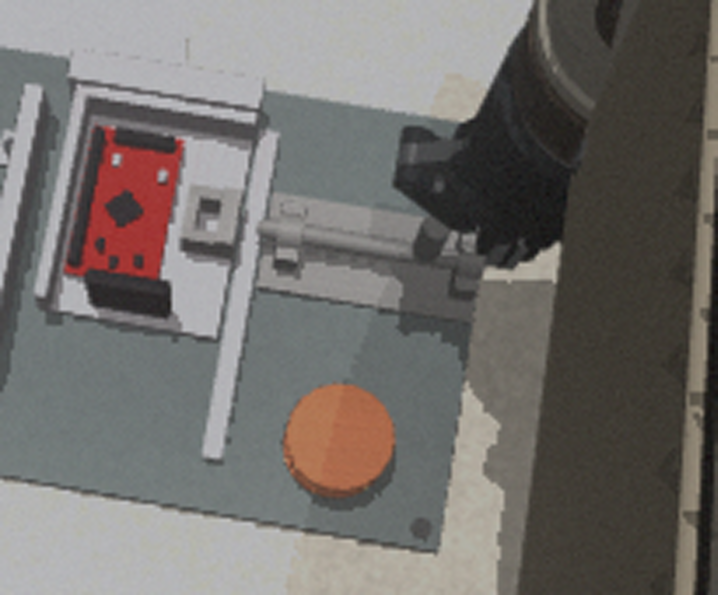

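View pics/s9.png

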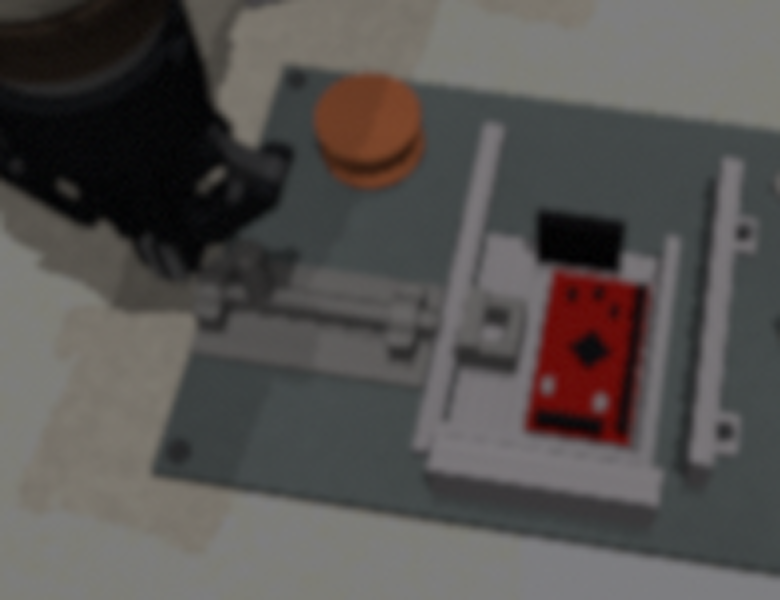

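Call:
{"method": "jog_arm", "body": {
  "increments": [
    [0.025,0.13,-0.03,0,0,0,1],
    [0.025,0.13,0,0,0,0,1],
    [0.012,0.065,0,0,0,0,1],
    [0.012,0.065,0,0,0,0,1]
  ]
}}

```text
time_s: 10.0
ee_pos: [610.8, -160.7, 53.0]
tool_rot: [0.288, 3.118, 0.003]
wrist_force: [0.2, 0.8, 0.0]
grip_width: -0.002
```

```bash
python3 - <<'E'
from rig import robot
from h import *
st(robot)
E
```

```text
t 10.0 tcp [ 610.8 -160.7   53. ] dock [  32.8 -159.3] yawerr 3.1433 zax [ 0.011  0.001 -1.   ] F dock [0.1 0.8] 0.0
```

Call:
{"method": "jog_arm", "body": {
  "increments": [
    [-0.04,0.065,-0.06,0,0.005,0,1],
    [-0.03,0.065,-0.03,0,0,0,1],
    [0.012,0.065,0,0,0,0,1],
    [0.012,0.065,0,0,0,0,1]
  ]
}}

```text
time_s: 10.33
ee_pos: [611.0, -156.8, 52.4]
tool_rot: [0.293, 3.121, -0.012]
wrist_force: [0.1, -4.1, -0.9]
grip_width: -0.003
```

```bash
python3 - <<'E'
from rig import robot
from h import *
st(robot)
E
```

```text
t 10.3333 tcp [ 611.  -156.8   52.4] dock [  32.2 -155.4] yawerr 3.1405 zax [ 0.006 -0.008 -1.   ] F dock [ 0.8 -4. ] -0.9
```

Call:
{"method": "jog_arm", "body": {
  "increments": [
    [0,0.1,0,0,0,0,1],
    [0,0.1,0,0,0,0,1],
    [0.01,0.1,0,0,0,0,1],
    [0.01,0.1,0,0,0,0,1],
    [0.01,0.1,0,0,0,0,1]
  ]
}}

```text
time_s: 10.75
ee_pos: [613.5, -143.0, 52.5]
tool_rot: [0.297, 3.117, -0.017]
wrist_force: [2.0, -4.0, -0.1]
grip_width: 0.003
```

```bash
python3 - <<'E'
from rig import robot
from h import *
st(robot)
f=robot.grab_frame("top");cv2.imwrite("pics/t10.png",cv2.resize(f["img"][55:225,205:410,::-1],None,fx=3.5,fy=3.5,interpolation=cv2.INTER_CUBIC))
E
```

```text
t 10.75 tcp [ 613.5 -143.    52.5] dock [  32.1 -141.4] yawerr 3.1379 zax [ 0.01  -0.012 -1.   ] F dock [ 2.7 -3.6] -0.1
```

View pics/t10.png

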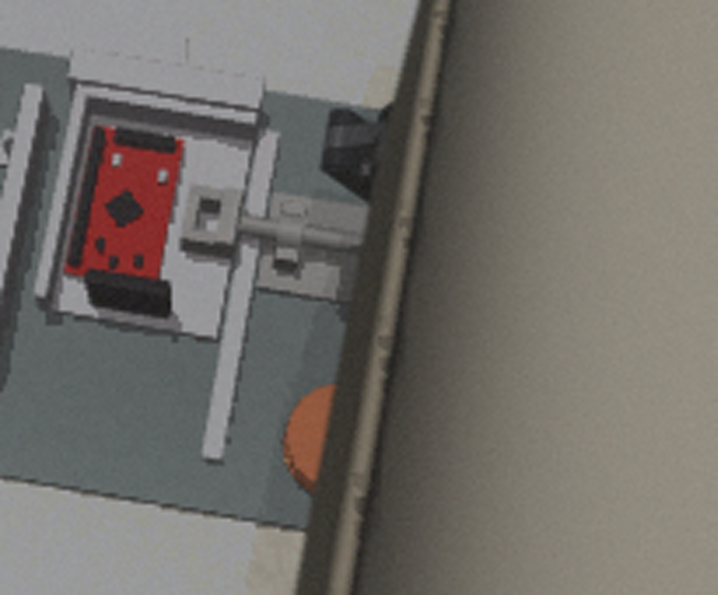

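Call:
{"method": "jog_arm", "body": {
  "increments": [
    [0.005,0.09,0,0,0,0,1],
    [0.005,0.09,0,0,0,0,1],
    [0.01,0.08,0,0,0,0,1],
    [0.01,0.08,0,0,0,0,1],
    [0.01,0.08,0,0,0,0,1]
  ]
}}

```text
time_s: 11.22
ee_pos: [616.1, -129.5, 52.5]
tool_rot: [0.295, 3.115, -0.02]
wrist_force: [1.3, -6.3, -0.4]
grip_width: 0.0
```

```bash
python3 - <<'E'
from rig import robot
from h import *
st(robot)
E
```

```text
t 11.2167 tcp [ 616.1 -129.5   52.5] dock [  32.1 -127.7] yawerr 3.1386 zax [ 0.012 -0.014 -1.   ] F dock [ 2.4 -6. ] -0.4
```

Call:
{"method": "jog_arm", "body": {
  "increments": [
    [0.008,0.06,0,0,0,0,1],
    [0.008,0.06,0,0,0,0,1],
    [0.008,0.06,0,0,0,0,1],
    [0.008,0.06,0,0,0,0,1]
  ]
}}

```text
time_s: 11.55
ee_pos: [617.0, -124.7, 52.7]
tool_rot: [0.298, 3.114, -0.031]
wrist_force: [0.9, -6.7, -0.9]
grip_width: -0.0
```

```bash
python3 - <<'E'
from rig import robot
from h import *
st(robot)
f=robot.grab_frame("top");cv2.imwrite("pics/t11.png",cv2.resize(f["img"][55:225,155:360,::-1],None,fx=3.5,fy=3.5,interpolation=cv2.INTER_CUBIC))
E
```

```text
t 11.55 tcp [ 617.  -124.7   52.7] dock [  32.1 -122.8] yawerr 3.1369 zax [ 0.011 -0.021 -1.   ] F dock [ 2.1 -6.4] -0.9
```

View pics/t11.png

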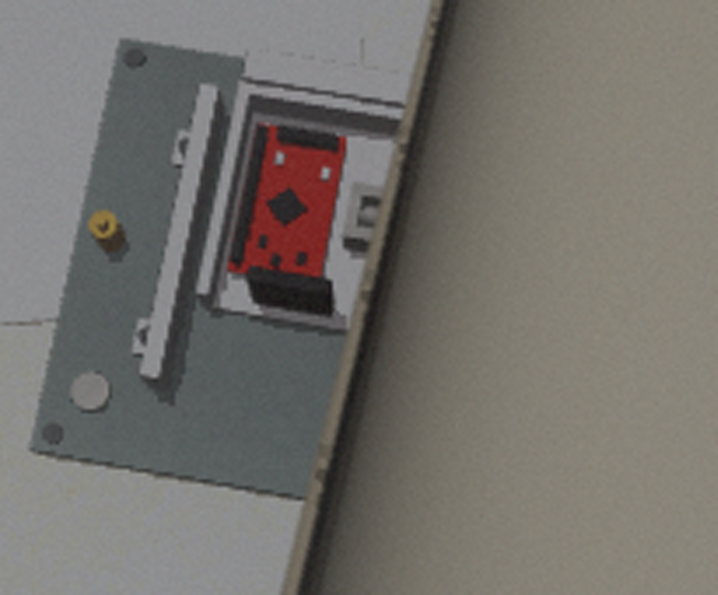

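Call:
{"method": "jog_arm", "body": {
  "increments": [
    [0.008,0.06,0,0,0,0,1],
    [0.008,0.06,0,0,0,0,1],
    [0.008,0.06,0,0,0,0,1]
  ]
}}

```text
time_s: 11.85
ee_pos: [617.6, -121.3, 52.7]
tool_rot: [0.301, 3.114, -0.038]
wrist_force: [1.3, -6.7, -0.4]
grip_width: 0.003
```

Call:
{"method": "jog_arm", "body": {
  "increments": [
    [0.006,0.05,0,0,0,0,1],
    [0.006,0.05,0,0,0,0,1]
  ]
}}

```text
time_s: 12.02
ee_pos: [617.8, -119.7, 52.8]
tool_rot: [0.303, 3.113, -0.044]
wrist_force: [2.1, -7.0, -0.6]
grip_width: 0.0
```

```bash
python3 - <<'E'
from rig import robot
from h import *
st(robot)
E
```

```text
t 12.0167 tcp [ 617.8 -119.7   52.8] dock [  32.1 -117.7] yawerr 3.134 zax [ 0.011 -0.029 -1.   ] F dock [ 3.4 -6.5] -0.6
```

Call:
{"method": "jog_arm", "body": {
  "increments": [
    [0.003,0.055,0,0.004,0,0,1],
    [0.003,0.055,0,0.004,0,0,1]
  ]
}}

```text
time_s: 12.18
ee_pos: [618.1, -117.6, 52.7]
tool_rot: [0.304, 3.114, -0.029]
wrist_force: [2.6, -7.2, -1.9]
grip_width: -0.001
```

Call:
{"method": "jog_arm", "body": {
  "increments": [
    [0.003,0.055,0,0,0,0,1],
    [0.003,0.055,0,0,0,0,1]
  ]
}}

```text
time_s: 12.35
ee_pos: [618.4, -116.2, 52.7]
tool_rot: [0.307, 3.113, -0.035]
wrist_force: [2.2, -8.6, 0.5]
grip_width: 0.003
```

Call:
{"method": "jog_arm", "body": {
  "increments": [
    [0.003,0.055,0,0,0,0,1],
    [0.003,0.055,0,0,0,0,1]
  ]
}}

```text
time_s: 12.52
ee_pos: [618.4, -116.2, 52.8]
tool_rot: [0.31, 3.112, -0.046]
wrist_force: [1.0, -10.2, -0.2]
grip_width: 0.001
```

```bash
python3 - <<'E'
from rig import robot
from h import *
st(robot)
f=robot.grab_frame("top");cv2.imwrite("pics/t12.png",cv2.resize(f["img"][55:225,155:360,::-1],None,fx=3.5,fy=3.5,interpolation=cv2.INTER_CUBIC))
f=robot.grab_frame("scene"); cv2.imwrite("pics/s12.png",cv2.resize(f["img"][165:315,155:350,::-1],None,fx=4,fy=4,interpolation=cv2.INTER_CUBIC))
st(robot)
E
```

```text
t 12.5167 tcp [ 618.4 -116.2   52.8] dock [  32.  -114.2] yawerr 3.129 zax [ 0.01  -0.031 -0.999] F dock [ 2.9 -9.8] -0.2
t 12.6167 tcp [ 618.5 -116.2   52.8] dock [  32.  -114.2] yawerr 3.1291 zax [ 0.011 -0.031 -0.999] F dock [ 2.5 -8.5] -0.9
```

View pics/t12.png

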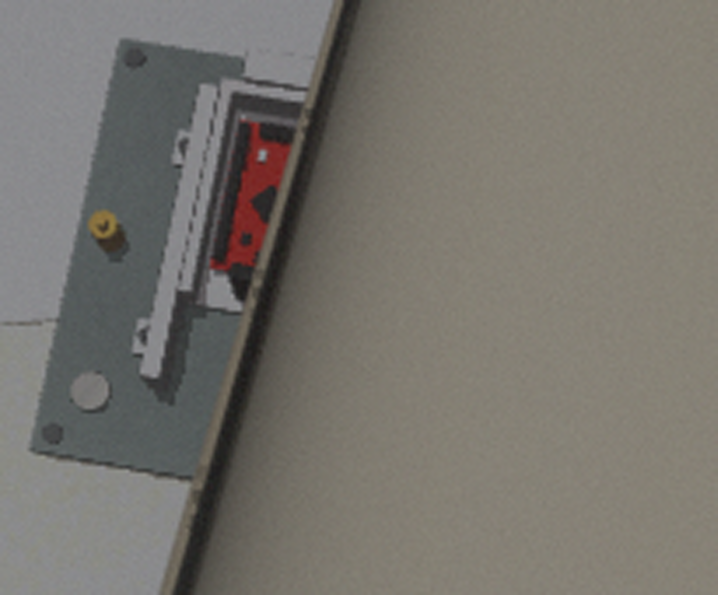

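View pics/s12.png

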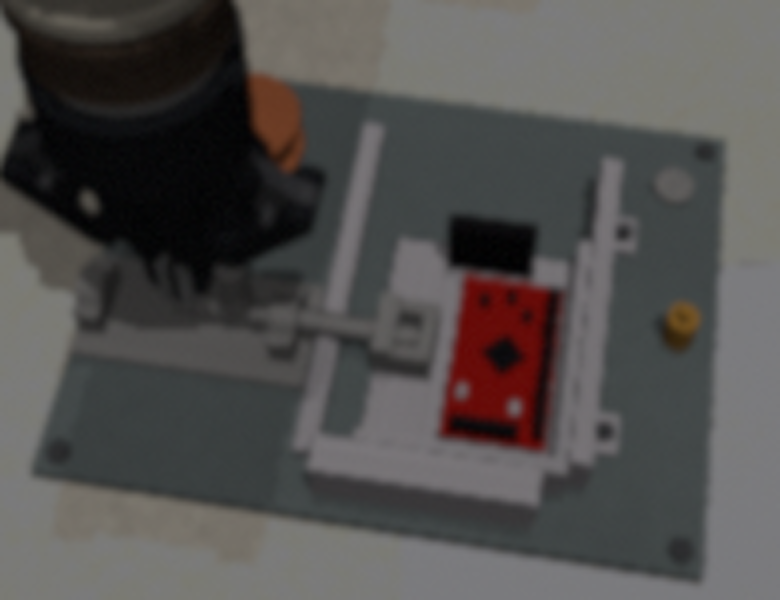

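Call:
{"method": "jog_arm", "body": {
  "increments": [
    [0.004,0.08,0,0,0,0,1],
    [0.004,0.08,0,0,0,0,1]
  ]
}}

```text
time_s: 12.78
ee_pos: [618.4, -116.2, 53.0]
tool_rot: [0.316, 3.111, -0.061]
wrist_force: [1.5, -11.0, -0.8]
grip_width: -0.003
```

Call:
{"method": "jog_arm", "body": {
  "increments": [
    [0.004,0.09,0,0,0,0,1],
    [0.004,0.09,0,0,0,0,1]
  ]
}}

```text
time_s: 12.95
ee_pos: [618.3, -116.4, 53.1]
tool_rot: [0.323, 3.109, -0.078]
wrist_force: [1.8, -11.4, -1.1]
grip_width: -0.001
```

```bash
python3 - <<'E'
from rig import robot
from h import *
st(robot)
E
```

```text
t 12.95 tcp [ 618.3 -116.4   53.1] dock [  31.9 -114.3] yawerr 3.1212 zax [ 0.009 -0.051 -0.999] F dock [  3.8 -10.8] -1.1
```

Call:
{"method": "jog_arm", "body": {
  "increments": [
    [0,0.095,0,0.005,0,0.002,1],
    [0,0.095,0,0.005,0,0.002,1]
  ]
}}

```text
time_s: 13.12
ee_pos: [618.3, -116.3, 53.1]
tool_rot: [0.319, 3.11, -0.071]
wrist_force: [1.9, -11.4, -2.7]
grip_width: 0.002
```

Call:
{"method": "jog_arm", "body": {
  "increments": [
    [0,0.1,0,0.006,0,0.002,1],
    [0,0.1,0,0.006,0,0.002,1]
  ]
}}

```text
time_s: 13.28
ee_pos: [618.4, -116.1, 53.0]
tool_rot: [0.316, 3.112, -0.058]
wrist_force: [2.3, -11.6, -2.1]
grip_width: -0.003
```

```bash
python3 - <<'E'
from rig import robot
from h import *
st(robot)
E
```

```text
t 13.2833 tcp [ 618.4 -116.1   53. ] dock [  31.9 -114.1] yawerr 3.1253 zax [ 0.01  -0.039 -0.999] F dock [  4.5 -11. ] -2.1
```

Call:
{"method": "jog_arm", "body": {
  "increments": [
    [0.01,0.12,0,0.004,0,0.001,1],
    [0.01,0.12,0,0.004,0,0.001,1]
  ]
}}

```text
time_s: 13.45
ee_pos: [618.4, -116.0, 53.0]
tool_rot: [0.32, 3.112, -0.059]
wrist_force: [1.1, -13.2, -0.0]
grip_width: 0.003
```

```bash
python3 - <<'E'
from rig import robot
from h import *
st(robot)
E
```

```text
t 13.45 tcp [ 618.4 -116.    53. ] dock [  31.9 -114. ] yawerr 3.1229 zax [ 0.008 -0.039 -0.999] F dock [  3.5 -12.8] -0.0
```

Call:
{"method": "jog_arm", "body": {
  "increments": [
    [0.015,0.13,0,0.004,0,0.001,1],
    [0.015,0.13,0,0.004,0,0.001,1]
  ]
}}

```text
time_s: 13.62
ee_pos: [618.3, -116.0, 53.0]
tool_rot: [0.325, 3.113, -0.063]
wrist_force: [0.9, -14.0, -0.9]
grip_width: -0.002
```

Call:
{"method": "jog_arm", "body": {
  "increments": [
    [0.02,0.14,0,0.004,0,0.001,1],
    [0.02,0.14,0,0.004,0,0.001,1]
  ]
}}

```text
time_s: 13.78
ee_pos: [618.3, -116.0, 53.0]
tool_rot: [0.33, 3.115, -0.068]
wrist_force: [0.0, -14.3, -1.2]
grip_width: 0.001
```

```bash
python3 - <<'E'
from rig import robot
from h import *
st(robot)
f=robot.grab_frame("scene"); cv2.imwrite("pics/s13.png",cv2.resize(f["img"][165:315,155:350,::-1],None,fx=4,fy=4,interpolation=cv2.INTER_CUBIC))
st(robot)
E
```

```text
t 13.7833 tcp [ 618.3 -116.    53. ] dock [  31.8 -114. ] yawerr 3.1167 zax [ 0.004 -0.044 -0.999] F dock [  2.7 -14.1] -1.2
t 13.8333 tcp [ 618.3 -116.    53. ] dock [  31.8 -114. ] yawerr 3.1167 zax [ 0.004 -0.044 -0.999] F dock [  2.8 -14.8] -0.9
```

Call:
{"method": "jog_arm", "body": {
  "increments": [
    [0.025,0.15,0,0.004,0,0.001,1],
    [0.025,0.15,0,0.004,0,0.001,1]
  ]
}}

```text
time_s: 14.0
ee_pos: [618.2, -116.0, 53.1]
tool_rot: [0.336, 3.116, -0.075]
wrist_force: [-0.4, -15.8, -1.3]
grip_width: -0.006
```

```bash
python3 - <<'E'
from rig import robot
from h import *
st(robot)
E
```

```text
t 14.0 tcp [ 618.2 -116.    53.1] dock [  31.7 -114. ] yawerr 3.1128 zax [ 0.001 -0.048 -0.999] F dock [  2.6 -15.6] -1.3
```

Call:
{"method": "jog_arm", "body": {
  "increments": [
    [0,0,0,0,0,0,1],
    [-0.03,-0.15,0,0,0,0,1],
    [-0.06,-0.3,0,0,0,0,1],
    [-0.06,-0.3,0,0.01,0,0.005,1],
    [0,0,0.6,0.01,0,0,1]
  ]
}}

```text
time_s: 14.42
ee_pos: [607.1, -134.2, 65.9]
tool_rot: [-0.316, -3.113, 0.009]
wrist_force: [-0.5, 0.0, -0.6]
grip_width: -0.002
```

Call:
{"method": "jog_arm", "body": {
  "increments": [
    [0,-0.3,0.9,0,0,0,1],
    [0,-0.6,0.9,0,0,0,1],
    [0,-0.9,0.3,0,0,0,1],
    [0,-0.9,0,0,0,0,1],
    [0,-0.9,0,0,0,0,1]
  ]
}}

```text
time_s: 14.83
ee_pos: [604.7, -235.7, 133.3]
tool_rot: [-0.293, -3.11, -0.012]
wrist_force: [0.4, -0.6, -0.2]
grip_width: -0.004
```

Call:
{"method": "jog_arm", "body": {
  "increments": [
    [0,-0.9,0,0,0,0,1],
    [0,-0.5,0,0,0,0,1],
    [0,0,0,0,0,0,1],
    [0,0,0,0,0,0,1]
  ]
}}

```text
time_s: 15.17
ee_pos: [603.0, -281.8, 133.1]
tool_rot: [-0.299, -3.109, -0.021]
wrist_force: [0.4, 1.1, -0.3]
grip_width: -0.001
```

```bash
python3 - <<'E'
from rig import robot
from h import *
st(robot)
f=robot.grab_frame("top");cv2.imwrite("pics/t14.png",cv2.resize(f["img"][55:225,155:360,::-1],None,fx=3.5,fy=3.5,interpolation=cv2.INTER_CUBIC))
f=robot.grab_frame("scene"); cv2.imwrite("pics/s14.png",cv2.resize(f["img"][165:315,155:350,::-1],None,fx=4,fy=4,interpolation=cv2.INTER_CUBIC))
st(robot)
E
```

```text
t 15.1667 tcp [ 603.  -281.8  133.1] dock [  47.4 -279.7] yawerr 3.136 zax [-0.017  0.015 -1.   ] F dock [0.2 1.2] -0.3
t 15.2667 tcp [ 603.  -280.9  133. ] dock [  47.3 -278.8] yawerr 3.1375 zax [-0.017  0.015 -1.   ] F dock [ 0.2 -0.1] 0.3
```

View pics/t14.png

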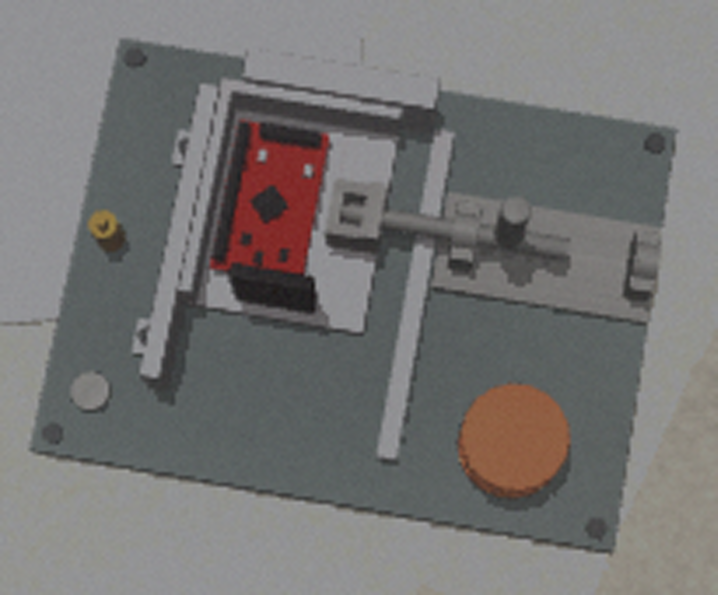

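View pics/s14.png

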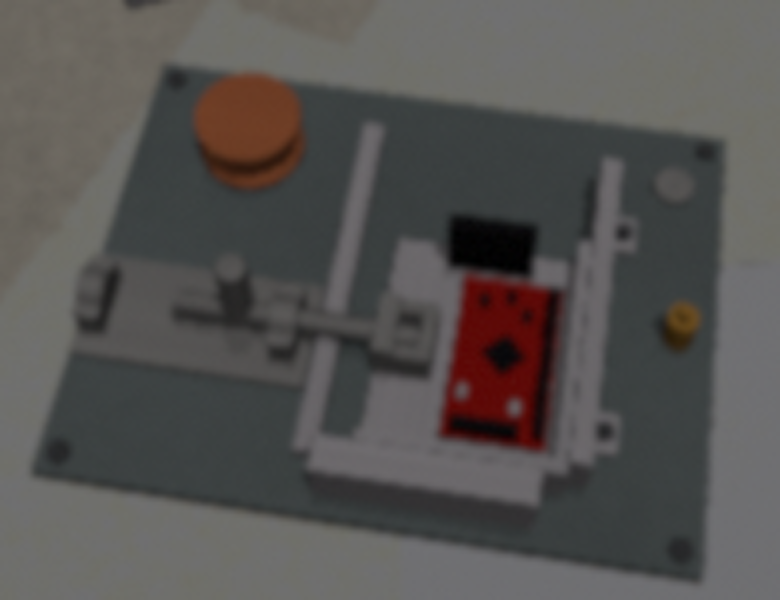

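```bash
python3 - <<'E'
from h import *
f=pickle.load(open("pics/top0.pkl","rb"))
for n,p,z in [("farL",(225,80),28),("farR",(401,113),28),("knob",(516,208),70),("tabL",(231,264),54),("tabR",(317,277),54),("nearR",(364,332),8)]:
    w=ray(f,(p[0]+.5)/3.5+154.5,(p[1]+.5)/3.5+54.5,z)[:2]; print(n,(MM.T@(w-O)).round(1))
E
```

```text
farL [87.8 58. ]
farR [ 85.7 -31.6]
knob [ 30.8 -93.8]
tabL [-13.2  32.8]
tabR [-12.5  -8.1]
nearR [-22.7 -32. ]
```

```bash
python3 - <<'E'
from rig import robot
print(robot.hand_in())
E
```

```text
the job is handed in; nothing more can be done
None
```

I pushed the carrier in against the back stop, slid the bolt home into the keeper so it pressed the carrier against the side fence, backed off and handed in at about 15 s. No verdict was reported.

- **Carrier:** I pushed it in with closed fingertips on the tab. It stopped firmly with about 11 N of push. The last top view puts its far wall at dock x of about 86–88 mm (85 is fully in, and the measurement is only good to about 2 mm). It looks square.
- **Bolt:** The force at the knob was about 4 N in free travel and about 6–7 N once the bolt was moving the carrier. The bolt stopped at the fence, and I raised the push to 15.6 N. Taking off the 4 N drag, that is about 11–12 N on the carrier. That figure is inferred, because I could not read the contact force directly.
- **Last check:** The knob sits at dock y of about -94 mm, which means a bolt travel of about 50 mm. That agrees with the fence I measured at about 58.5–59 mm. The tip being on the keeper floor follows from the force and these positions; I did not measure it directly.
- **Bystanders:** The spool, standoff and coin cell on the dock look unmoved in the last pictures. I did not recheck the other items, but the arm went nowhere near them.

Early on, the wrist joint reached the end of its range. I turned the tool half a turn before touching anything. The tool also tilted by up to 0.05 rad while pressing the bolt, with 2–4 N of side load at the knob.

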